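Load the detergent dosing unit with tongs

TASK

Take the sprung tongs from their rest, squeeze them shut on the blue detergent block in the tray, carry it over and set it down gently, without dropping it, so that it stands flat on the grid inside the black rim of the dosing unit; then open the tongs to let it go and lay them back flat across both bars of their rest. The detergent is caustic: the blocks may be touched only with the tongs, never with the gripper. Leave the other blocks and everything else on the table where they are.

Things in the scene. Friction and masses are not known exactly. Their poses are not given: they have to be found in the camera images.
- tongs_grip (a point): Sprung tongs, 220 mm long, 24 mm tall, 130 g, lying on edge: two upright arms hinged at the rear. The point is midway between the orange grips (each 60 mm long along x), half-way up, 12 mm above the underside. x points to the jaws, y across (squeezing direction), z up. The hinge lies 110 mm behind (-x). Open, 66 mm over the grips; on a 42 mm block, about 48 mm
- tongs_jaws (a point): Midway between the tongs' two black rubber jaws, 80 mm ahead (+x) of the grip point at the same height; tongs' axes. The jaws are 40 mm long, 24 mm tall, 73 mm apart inside and 90 mm over their ends when open. Each 1 mm less over the grips brings them 1.73 mm nearer each other
- tongs_arm (a joint): closing angle of the tongs: 0 open, about 0.16 rad on a 42 mm block, 0.30 at the stop. A spring opens them, pushing the grips apart with about 6 N open and 9 N on a block. A gripper closed to 60 mm over the grips carries the tongs with the jaws 63 mm apart; opened fully it lets them go
- rest_mid (a point): The tongs' fixed rest: white plate 200 x 90 x 4 mm with two steel cross-bars 100 mm long, tops 26 mm above the table, at x = -60 and +75 mm of this point (middle, at bar-top height). x along the rest. The tongs lie across both bars, grips between them; at the start the grip point is 10 mm along +x from here, jaws towards +x
- block_blue_mid (a point): The blue block of hard detergent, 60 mm (x) by 42 mm (y) by 50 mm tall, 120 g or so; the point is its centre, 25 mm above its underside. It stands in the white tray, its long side roughly pointing away from the robot. The one to move
- block_yellow_mid (a point): The yellow block of hard detergent, 60 mm (x) by 42 mm (y) by 50 mm tall, 120 g or so; the point is its centre, 25 mm above its underside. It stands in the white tray, its long side roughly pointing away from the robot, 80 mm or more from the next one. Leave it
- block_green_mid (a point): The green block of hard detergent, 60 mm (x) by 42 mm (y) by 50 mm tall, 120 g or so; the point is its centre, 25 mm above its underside. It stands in the white tray, its long side roughly pointing away from the robot, 80 mm or more from the next one. Leave it
- tray: White fixed tray, 100 mm (x) by 260 mm (y), origin in the middle of its underside; its floor is 5 mm up, its lip 12 mm up (7 mm above its floor), 4 mm thick. Holds the three blocks in a row along y
- well_floor (a point): Middle of the grid in the loading well of the dosing unit (fixed white machine with a black control panel), 36 mm above the table. The well is 84 mm (x) by 66 mm (y) inside a black rim 6 mm thick that stands 12 mm above the grid. The control panel begins 80 mm along +x and is 80 mm tall above the table; on the -x side, towards the robot, nothing stands beyond 52 mm
- jug: Bystander: white detergent jug, 90 mm across, 200 tall; origin under its middle. Leave it
- spray_can: Bystander: blue can, 60 mm across, 170 tall; origin under its middle. Leave it
- scrub_brush: Bystander: scrubbing brush lying on the table; origin under its middle. Leave it
- scoop_cup: Bystander: green measuring cup, 74 mm across, 70 tall; origin under its middle. Leave it
- sheet_carton: Bystander: brown carton, 130 x 75 x 45 mm; origin under its middle. Leave it
- tub: Bystander: white jar with a red lid, 100 mm across, 110 tall; origin under its middle. Leave it

How it is judged:
On the way, in this order (a step that is already met when the one before it is completed fails the run):
1. the blue block is lifted clear of the tray in the tongs (z of block_blue_mid in the frame of tray above 0.06 m and contact force between tongs and block_blue above 1 N), for 0.2 s.
2. the blue block stands in the well of the dosing unit and the tongs have let it go (x of block_blue_mid in the frame of well_floor between -0.015 and 0.015 m and y of block_blue_mid in the frame of well_floor between -0.015 and 0.015 m and z of block_blue_mid in the frame of well_floor between 0.02 and 0.029 m and angle between block_blue_mid's own z axis and vertical below 0.1 rad and contact force between tongs and block_blue below 0.05 N), for 0.2 s.
At the end, for the whole second after the job is handed in: Blue block upright (0.1 rad) on the grid, its centre within 15 mm of the well's middle in x and y, 20 to 29 mm above the grid, let go; tongs open, flat (0.1 rad) and still on the rest, grip point -30 to +50 mm along, within 30 mm across, 7 to 17 mm above the bar tops (all of step 2 and x of tongs_grip in the frame of rest_mid between -0.03 and 0.05 m and y of tongs_grip in the frame of rest_mid between -0.03 and 0.03 m and z of tongs_grip in the frame of rest_mid between 0.007 and 0.017 m and angle between tongs_grip's own z axis and vertical below 0.1 rad and linear speed of each of block_blue, tongs below 0.02 m/s and value of joint tongs_arm below 0.02 rad); the robot touches nothing.
It fails at once if the gripper or arm touches a block (contact force between any of the fingers, the arm and block_blue above 0.3 N or contact force between any of the fingers, the arm and block_yellow above 0.3 N or contact force between any of the fingers, the arm and block_green above 0.3 N).
It fails at once if the blue block is dropped (falls free faster than 0.5 m/s, about 13 mm) (contact force between tongs and block_blue below 0.05 N and linear speed of block_blue above 0.5 m/s).
It fails at once if another block is moved more than 15 mm (distance of any of block_yellow_mid, block_green_mid from where it was at the start of the episode above 0.015 m).
It fails at once if a bystander is moved more than 25 mm (distance of any of jug, spray_can, scrub_brush, scoop_cup, sheet_carton, tub from where it was at the start of the episode above 0.025 m).
It also fails if it takes over 67 s, if anything falls off the work surface, if the arm or the gripper's body presses on something with over 40 N, if the wrist force passes 120 N, or if a joint passes its speed limit or range.

ROBOT

A 7-joint arm with a two-finger parallel gripper is mounted at the origin on the work surface. World frame = base frame: x ahead of the robot, y to its left, z up, the work surface at z = 0. Lengths are in m, angles in rad, forces in N, time in s.
With the tool pointing down it reaches from about 0.425 to 0.875 m from the base axis. Payload 4.7 kg.
Tool frame: the origin (TCP) lies at the very end of the fingers, on their centre line; the grasp point (between the pads) lies 19 mm behind it; z points along the fingers, y is the line along which they close (so a half turn about z gives the same grasp; the last joint's range is limited). The gripper opens to 87 mm and grips with 3 to 60 N. Pads are 19 mm wide; open, the fingers measure 117 mm over their backs; the gripper's body (75 mm by 190 mm) begins 51 mm behind the grasp point.
Start: joints at [-1.151, 0.321, -0.07, 1.45, 0.023, 1.371, -0.057], TCP at [0.257, 0.597, 0.223] pointing down, gripper open.
Joint ranges: [-2.86, 2.86], [-0.3, 2.09], [-1.38, 1.24], [0.06, 2.45], [-1.56, 4.7], [0.09, 2.05], [-2.69, 2.69]. Speed limits (rad/s): [2.57, 2.57, 3.14, 3.14, 3.14, 3.14, 3.14].

INTERFACE

Orientations are given as a rotation vector (axis times angle).
In Python, from bench import ctrl, imaging, ticket gives the robot as it stands.
- The arm moves only by the tool jog_arm, never from a script. Its argument "rows" is text: rows parted by semicolons, each of 7 numbers parted by spaces: the shift along the tool's x, y, z in cm, then the turn, a rotation vector about the tool's x, y, z in rad, then the closure, from -1 (fully open) to 1 (shut), so that 0 is half open. A call has 1 to 5 rows; each row shifts and turns the commanded pose from where the row before left it, along the tool's axes as they then stand; what a row does not reach is not made up. A row lasts 1/8 s, in which the tool goes at most 62.5 mm and 10.7 degrees, less where a joint would pass 70% of its speed; a pose out of reach is approached as far as the arm can. A call with a gripper value outside its range is refused whole. The fingers move at their own pace and stop on an object; "force" is the grip in N (left out, the last holds). Time passes only in rows, so rows that do not move let the fingers close. It gives the time, the measured TCP pose, the force, the opening and the grip force at its end, in the units of the state.
- ctrl.get_state(): the state, without advancing time (a new reading comes with each control period).
- imaging.get_image(name): name is "side" or "top" or "wrist"; returns a dict with "img" (480x640x3 uint8, blue, green, red), "vertical_fov" (degrees; the focal length in pixels is half the picture's height over the tangent of half this angle, whatever the lens; pixels are square), "cx", "cy" (the principal point, pixels), "origin" and "orientation" of the camera in the world. Camera axes: x right, y down, z forward; pixel columns grow to the right and rows downward; lengths in m; the calibration is good to about 2 mm. A picture is of the moment at which its call begins. There is no depth.
- ticket.close_job(): hands the job in; it is judged then, once.
The state is a dict: "time": time; "joint_positions": joint angles; "qd": joint speeds; "joint_torque": joint torques, N m; "position": TCP position; "tool_rot": TCP orientation; "ft_force": force on the tool from outside, world axes, zero at the start; "torque": the same for the moment, N m; "grip_width": opening from 0.0 (shut) to 1.0 (fully open); "grip_force": force on a finger pad.
Only numpy, scipy, OpenCV 4.12 (cv2) and the standard library are available. Lean on these libraries where they do the work, as an engineer would, in place of code of your own. Each camera call takes 0.05 s, during which the arm holds its last target. There are 200 camera calls.

## Working session

There is one attempt and no reset: what is moved stays moved. The work goes in short steps, Python scripts to look and compute and a tool call to move; the robot and the scene stay as the last step left them, time stands still between calls to the robot, and variables do not carry over. Pictures are saved under pics/ and viewed, at most 10 in all, crops included, and the job is handed in when it is done.

Besides the shell and the picture viewer there is one more tool, called by a JSON object that holds its "fn" and its "kwargs". jog_arm: Moves the arm, as the interface text tells. Its arguments: {"type":"object","properties":{"rows":{"type":"string"},"force":{"type":"number"}},"required":["rows"]}

```bash
mkdir -p pics; python3 - <<'E'
from bench import ctrl, imaging
import cv2,pickle
d={}
for n in("top","side"):
    r=imaging.get_image(n);d[n]=r;cv2.imwrite(f"pics/{n}0.png",r["img"])
    print(n,r["vertical_fov"],r["cx"],r["cy"],r["origin"],r["orientation"],[k for k in r])
pickle.dump(d,open("d0.pkl","wb"))
print(ctrl.get_state())
E
```

```text
top 50.32786714859675 317.7469816147653 236.0486814871005 [ 0.2796009  -0.01162251  1.75299076] [-2.08933076  2.15138857 -0.19095881] ['img', 'vertical_fov', 'cx', 'cy', 'origin', 'orientation']
side 53.33137624303932 316.4585251152703 232.1214393039674 [-0.11050863 -0.79233612  0.65017209] [-1.97765386  0.75614556 -0.43397411] ['img', 'vertical_fov', 'cx', 'cy', 'origin', 'orientation']
{'time': 0.1, 'joint_positions': array([-1.15088406,  0.32176407, -0.0700393 ,  1.45155851,  0.02258833,
        1.37080997, -0.05695459]), 'qd': array([ 0.0003543 , -0.00126593, -0.00057862, -0.00162209, -0.00070461,
       -0.00121724, -0.00050021]), 'joint_torque': array([-9.97861971e-04, -4.92576849e+01, -4.06092340e-01, -3.13399279e+01,
       -6.40297076e-02,  3.95085791e-02,  8.31348711e-05]), 'position': array([0.25646606, 0.59671766, 0.2215579 ]), 'tool_rot': array([-6.33141973e-01, -3.07686650e+00,  2.72508867e-03]), 'ft_force': array([-0.18627711, -0.30185401, -0.44965087]), 'torque': array([0.00297324, 0.00198391, 0.04251776]), 'grip_force': 0.0, 'grip_width': 0.9974763254488715}
```

View pics/top0.png

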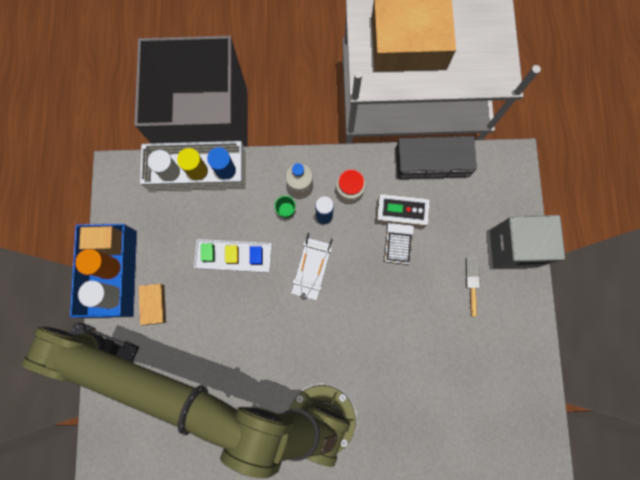

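View pics/side0.png

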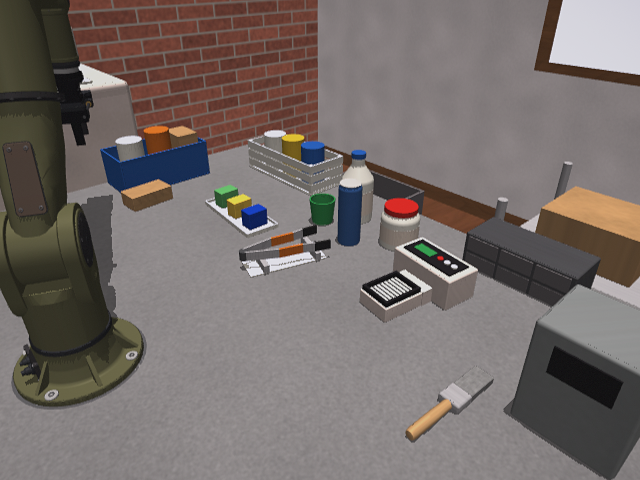

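The top view shows the tray with green, yellow and blue blocks (207,252; 231,254; 256,256), the rest and tongs at about (312,268), and the well at about (399,247). The jug, can, cup and jar stand beyond them. Next I'll enlarge both views.

```bash
python3 - <<'E'
import cv2,pickle
d=pickle.load(open("d0.pkl","rb"))
cv2.imwrite("pics/topc.png",cv2.resize(d["top"]["img"][190:310,190:430],None,fx=3.33,fy=3.33,interpolation=cv2.INTER_CUBIC))
cv2.imwrite("pics/sidec.png",cv2.resize(d["side"]["img"][170:330,200:460],None,fx=3,fy=3,interpolation=cv2.INTER_CUBIC))
E
```

```text
(no output)
```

View pics/topc.png

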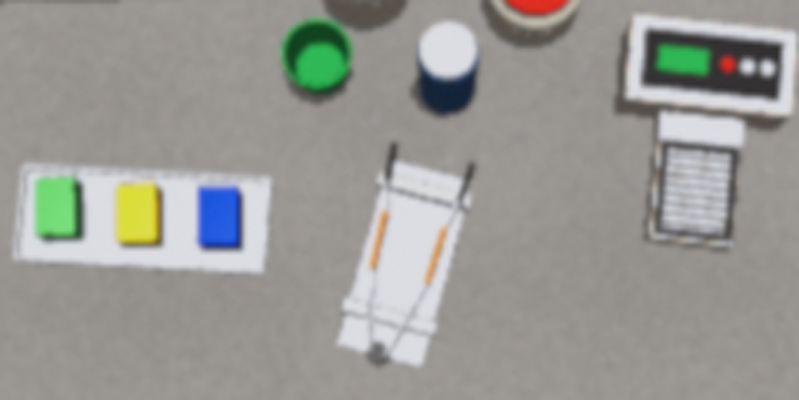

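View pics/sidec.png

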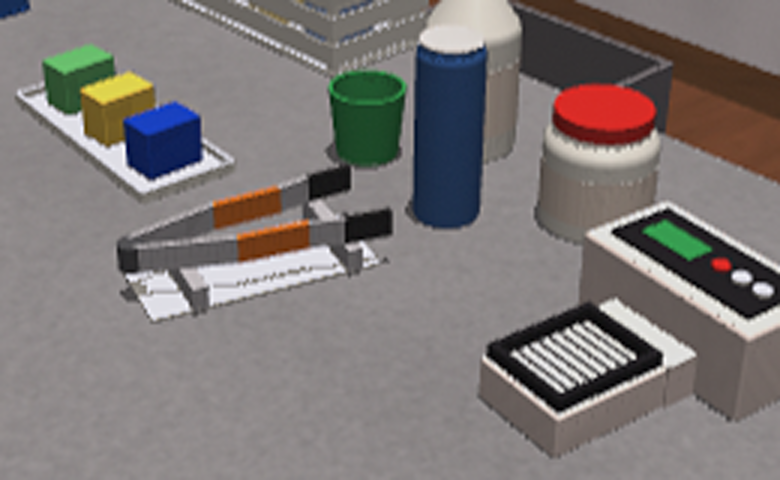

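The crops are clear. In the top crop, the blue top face spans (199,187) to (240,247), the orange grips are at (380,240) and (437,257), the hinge at (377,354) and the well rim at (648..740,142..246). I'll turn these into positions and reproject them into the side view to check.

```bash
cat > h.py <<'E'
import numpy as np,cv2
from scipy.spatial.transform import Rotation as R
def K(r):
    f=240/np.tan(np.radians(r["vertical_fov"]/2)); return f,r["cx"],r["cy"]
def back(r,uv,z):
    f,cx,cy=K(r); uv=np.atleast_2d(uv).astype(float)
    d=np.c_[(uv[:,0]-cx)/f,(uv[:,1]-cy)/f,np.ones(len(uv))]@R.from_rotvec(r["orientation"]).as_matrix().T
    o=np.array(r["origin"]); return o+d*((z-o[2])/d[:,2])[:,None]
def proj(r,P):
    f,cx,cy=K(r); p=(np.atleast_2d(P)-r["origin"])@R.from_rotvec(r["orientation"]).as_matrix()
    return np.c_[f*p[:,0]/p[:,2]+cx,f*p[:,1]/p[:,2]+cy]
E
python3 - <<'E'
import pickle
from h import *
np.set_printoptions(precision=4,suppress=True)
d=pickle.load(open("d0.pkl","rb"));T,S=d["top"],d["side"]
tc=lambda a:(np.array(a)+.5)/3.33-.5+190
sc=lambda P:(proj(S,P)-[200,170]+.5)*3-.5
items={"blue":([(199,187),(238,186),(240,247),(200,247)],.055),
"tray":([(23,164),(271,178),(264,272),(14,259)],.012),
"rim":([(657,142),(740,148),(729,246),(648,238)],.048),
"rest":([(393,160),(469,178),(425,366),(338,346)],.004),
"gripsL":([(385,213),(374,268)],.05),"gripsR":([(444,230),(429,284)],.05),
"jawL":([(392,145),(390,183)],.05),"jawR":([(472,165),(463,205)],.05),"hinge":([(377,352)],.05),
"can":([(448,50)],.17),"cup":([(317,55)],.07)}
for k,(c,z) in items.items():
    P=back(T,tc(c),z);print(k,P[:,:2].tolist() and np.round(P[:,:2],4).tolist(),"mean",P.mean(0),"edges",np.linalg.norm(np.diff(np.r_[P,P[:1]],axis=0),axis=1)); print("   side",sc(P).round().tolist())
E
```

```text
blue [[0.5735, 0.2269], [0.5733, 0.1873], [0.511, 0.1858], [0.5122, 0.2261]] mean [0.5425 0.2065 0.055 ] edges [0.0396 0.0624 0.0403 0.0613]
   side [[176.0, 100.0], [201.0, 114.0], [146.0, 135.0], [122.0, 120.0]]
tray [[0.6107, 0.4166], [0.5881, 0.158], [0.4902, 0.1663], [0.5113, 0.4243]] mean [0.5501 0.2913 0.012 ] edges [0.2595 0.0983 0.2588 0.0998]
   side [[102.0, 67.0], [235.0, 161.0], [143.0, 192.0], [16.0, 93.0]]
rim [[0.6072, -0.2399], [0.5984, -0.3239], [0.4983, -0.3066], [0.5088, -0.2255]] mean [ 0.5532 -0.274   0.048 ] edges [0.0845 0.1016 0.0818 0.0994]
   side [[580.0, 299.0], [663.0, 353.0], [550.0, 401.0], [474.0, 342.0]]
rest [[0.6048, 0.0309], [0.5833, -0.0479], [0.3897, 0.0035], [0.4127, 0.0921]] mean [0.4976 0.0196 0.004 ] edges [0.0817 0.2003 0.0915 0.2016]
   side [[339.0, 214.0], [381.0, 258.0], [156.0, 320.0], [117.0, 265.0]]
gripsL [[0.542, 0.0392], [0.4863, 0.0516]] mean [0.5142 0.0454 0.05  ] edges [0.057 0.057]
   side [[276.0, 188.0], [214.0, 205.0]]
gripsR [[0.5228, -0.02], [0.4686, -0.0032]] mean [ 0.4957 -0.0116  0.05  ] edges [0.0568 0.0568]
   side [[303.0, 223.0], [238.0, 239.0]]
jawL [[0.6119, 0.0304], [0.5726, 0.0334]] mean [0.5922 0.0319 0.05  ] edges [0.0394 0.0394]
   side [[344.0, 166.0], [308.0, 179.0]]
jawR [[0.5887, -0.0504], [0.5478, -0.04]] mean [ 0.5682 -0.0452  0.05  ] edges [0.0422 0.0422]
   side [[388.0, 210.0], [343.0, 222.0]]
hinge [[0.4021, 0.0505]] mean [0.4021 0.0505 0.05  ] edges [0.]
   side [[130.0, 242.0]]
can [[0.6795, -0.0285]] mean [ 0.6795 -0.0285  0.17  ] edges [0.]
   side [[452.0, 38.0]]
cup [[0.7036, 0.104]] mean [0.7036 0.104  0.07  ] edges [0.]
   side [[366.0, 87.0]]
```

```bash
cat >> h.py <<'E'
def togo(st,p,yaw):
    """tool-frame shift (cm) and rotation about tool z to reach TCP p, tool axes x=(cos yaw,sin yaw), pointing down; picks nearer half turn"""
    Rm=R.from_rotvec(st["tool_rot"]).as_matrix(); best=None
    for y in(yaw,yaw+np.pi):
        G=np.array([[np.cos(y),np.sin(y),0],[np.sin(y),-np.cos(y),0],[0,0,-1]]).T
        r=R.from_matrix(Rm.T@G).as_rotvec()
        if best is None or np.linalg.norm(r)<np.linalg.norm(best): best=r
    return (Rm.T@(np.array(p)-st["position"])*100).round(2),best.round(3)
E
python3 - <<'E'
import pickle
from h import *
from scipy.optimize import least_squares
from bench import ctrl
np.set_printoptions(precision=4,suppress=True)
d=pickle.load(open("d0.pkl","rb"));T,S=d["top"],d["side"]
tc=lambda a:(np.array(a)+.5)/3.33-.5+190
tt=tc([(657,142),(740,148),(729,246),(648,238)]); ss=(np.array([(595,302),(662,353),(560,409),(487,350)])+.5)/3-.5+[200,170]
m=np.array([(48,39),(48,-39),(-48,-39),(-48,39)])/1000
def f(q,parts=(1,1)):
    c,s=np.cos(q[2]),np.sin(q[2]);P=np.c_[q[0]+c*m[:,0]-s*m[:,1],q[1]+s*m[:,0]+c*m[:,1],np.full(4,.048)]
    return np.r_[parts[0]*(proj(T,P)-tt).ravel(),parts[1]*(proj(S,P)-ss).ravel()]
for w in((1,1),(1,0),(0,1)): q=least_squares(f,[.55,-.27,-.13],args=(w,));print(w,q.x,q.fun)
st=ctrl.get_state();Rm=R.from_rotvec(st["tool_rot"]).as_matrix();print(Rm)
print(togo(st,[.505,.017,.15],-.29))
E
```

```text
(1, 1) [ 0.5545 -0.2792 -0.1415] [ 2.2158 -0.1618  0.2344  0.5416  1.2768 -0.9802  2.426  -1.1468 -2.452
  0.2923  0.075   0.5648 -0.6269 -2.2684 -0.3497 -1.5314]
(1, 0) [ 0.5531 -0.274  -0.1419] [ 0.6908  0.2758 -1.2904  0.9897 -0.2761 -0.525   0.873  -0.7024 -0.
 -0.     -0.     -0.     -0.     -0.     -0.     -0.    ]
(0, 1) [ 0.5536 -0.2822 -0.1419] [ 0.      0.      0.      0.      0.     -0.      0.     -0.     -1.6544
  1.003   0.9663  1.3627  0.2045 -1.4023  0.3903 -0.7639]
[[-0.9188  0.3948 -0.0006]
 [ 0.3948  0.9188 -0.0016]
 [-0.0001 -0.0018 -1.    ]]
(array([-45.72, -43.44,   7.24]), array([-0.002, -0.   , -0.116]))
```

{"fn": "jog_arm", "kwargs": {"rows": "-3.8 -3.6 0 0 0 0 -1; -3.8 -3.6 0 0 0 0 -1; -3.8 -3.6 0 0 0 0 -1; -3.8 -3.6 0 0 0 0 -1; -3.8 -3.6 0 0 0 0 -1", "force": 30}}

```text
time: 0.72
position: [0.3605, 0.3549, 0.2222]
tool_rot: [-0.633, -3.077, 0.001]
ft_force: [-0.4, -0.1, -1.2]
grip_width: 0.998
grip_force: 0.0
```

{"fn": "jog_arm", "kwargs": {"rows": "-3.8 -3.6 0.5 0 0 0 -1; -3.8 -3.6 1 0 0 0 -1; -3.8 -3.6 1 0 0 0 -1; -3.8 -3.6 1 0 0 0 -1; -3.8 -3.6 1 0 0 0 -1"}}

```text
time: 1.35
position: [0.4639, 0.1148, 0.1771]
tool_rot: [0.633, 3.077, 0.0]
ft_force: [0.4, 0.5, 1.0]
grip_width: 1.003
grip_force: 0.0
```

{"fn": "jog_arm", "kwargs": {"rows": "-3.8 -3.7 1 0 0 0 -1; -3.9 -3.7 1 0 0 0 -1; 0 0 0 0 0 -0.116 -1; 0 0 0 0 0 0 -1"}}

```text
time: 1.85
position: [0.5049, 0.0176, 0.1571]
tool_rot: [-0.457, -3.107, 0.0]
ft_force: [-0.0, -0.1, 0.1]
grip_width: 1.001
grip_force: 0.0
```

```bash
python3 - <<'E'
from h import *
from bench import ctrl,imaging
import pickle
r=imaging.get_image("wrist");pickle.dump(r,open("w1.pkl","wb"));cv2.imwrite("pics/w1.png",r["img"])
s=ctrl.get_state();print(s["time"],s["position"],s["tool_rot"],togo(s,[.505,.017,.019],-.29))
E
```

```text
1.9 [0.50488112 0.01843811 0.15727525] [-4.56153578e-01 -3.10762320e+00 -2.03835866e-04] (array([-0.06, -0.13, 13.83]), array([ 0.   , -0.001, -0.001]))
```

View pics/w1.png

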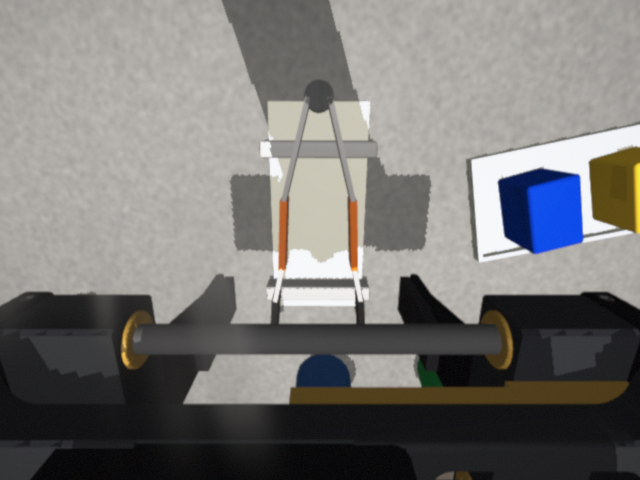

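The wrist view shows the tongs squarely below the gripper, with the hinge at (319,95) and the orange grips at (284,235) and (353,235). The blue block is at the right, around (540,210). I'll refine the grip pose from these pixels.

```bash
python3 - <<'E'
from h import *
import pickle
np.set_printoptions(precision=4,suppress=True)
r=pickle.load(open("w1.pkl","rb"))
i=cv2.cvtColor(r["img"],cv2.COLOR_BGR2HSV);m=cv2.inRange(i,(4,150,80),(16,255,255));m[300:]=0
n,l,s,c=cv2.connectedComponentsWithStats(m);print(s[1:][s[1:,4]>100],)
P=back(r,[(319,95),(281,200),(280,271),(357,200),(359,271)],.05);print(P)
h=P[0];g=P[1:].mean(0);print(g,np.arctan2(*(g-h)[[1,0]]),np.linalg.norm(g-h))
b=cv2.inRange(i,(100,120,60),(130,255,255));b[300:]=0;k=cv2.findContours(b,0,2)[0];k=max(k,key=cv2.contourArea);print(cv2.approxPolyDP(k,4,True)[:,0].tolist())
E
```

```text
[[279 202   9  68 463]
 [349 202   8  68 473]]
[[ 0.4024  0.0507  0.05  ]
 [ 0.4692 -0.0014  0.05  ]
 [ 0.5281 -0.022   0.05  ]
 [ 0.4869  0.0577  0.05  ]
 [ 0.5478  0.0435  0.05  ]]
[0.508  0.0195 0.05  ] -0.2878097599617049 0.1101761463163406
[[578, 175], [539, 169], [500, 180], [506, 236], [534, 253], [580, 242]]
```

{"fn": "jog_arm", "kwargs": {"rows": "-0.3 0 4 0 0 0 -1; 0 0 4 0 0 0 -1; 0 0 3 0 0 0 -1; 0 0 2 0 0 0 -1; 0 0 0.8 0 0 0 -1"}}

```text
time: 2.52
position: [0.507, 0.0182, 0.0184]
tool_rot: [-0.453, -3.107, 0.001]
ft_force: [0.3, 0.1, 1.0]
grip_width: 1.002
grip_force: 0.0
```

{"fn": "jog_arm", "kwargs": {"rows": "0 0 0 0 0 0 -0.4; 0 0 0 0 0 0 -0.4; 0 0 0 0 0 0 -0.4; 0 0 0 0 0 0 -0.4; 0 0 0 0 0 0 -0.4"}}

```text
time: 3.15
position: [0.509, 0.0174, 0.0205]
tool_rot: [0.453, 3.107, 0.001]
ft_force: [-0.8, 0.3, 5.9]
grip_width: 0.707
grip_force: 8.9
```

```bash
cat >> h.py <<'E'
from scipy.optimize import least_squares
def fitbox(views,zc,x0,hsv=((100,120,60),(130,255,255)),dims=(.06,.042,.05)):
    """views: list of (image dict, roi x0,y0,x1,y1); fits x,y,yaw of upright box to the silhouette"""
    C=[]
    for r,(a,b,c,d) in views:
        m=np.zeros((480,640),np.uint8);m[b:d,a:c]=cv2.inRange(cv2.cvtColor(r["img"][b:d,a:c],cv2.COLOR_BGR2HSV),*hsv)
        C.append((r,max(cv2.findContours(m,0,1)[0],key=cv2.contourArea)[:,0].astype(float)))
    B=np.array([(i,j,k) for i in(-1,1) for j in(-1,1) for k in(-1,1)])*np.array(dims)/2
    def f(q):
        P=B@R.from_euler("z",q[2]).as_matrix().T+[q[0],q[1],zc];e=[]
        for r,c in C:
            h=cv2.convexHull(proj(r,P).astype(np.float32));e+=[cv2.pointPolygonTest(h,(float(u),float(v)),True)-.5 for u,v in c]
        return np.array(e)
    s=least_squares(f,x0,diff_step=1e-3,loss="soft_l1");return s.x,np.abs(s.fun).mean()
E
python3 - <<'E'
from h import *
from bench import ctrl
import pickle
np.set_printoptions(precision=4,suppress=True)
w=pickle.load(open("w1.pkl","rb"));d=pickle.load(open("d0.pkl","rb"))
V=[(w,(480,150,600,270)),(d["top"],(240,240,270,270)),(d["side"],(235,200,272,232))]
for v in [V[:1],V[1:2],V[2:],V]: print(fitbox(v,.03,[.54,.205,.01]))
s=ctrl.get_state();print(s)
E
```

```text
(array([ 0.5458,  0.2077, -0.0099]), np.float64(2.4176693866803816))
(array([0.5455, 0.2089, 0.0867]), np.float64(1.1068182224972571))
(array([ 0.5445,  0.21  , -0.2037]), np.float64(0.6470611611552862))
(array([ 0.5456,  0.2078, -0.0111]), np.float64(1.9682426685296255))
{'time': 3.15, 'joint_positions': array([-0.493 ,  0.2362,  0.4488,  2.0254, -0.1301,  0.9048,  1.3062]), 'qd': array([ 0.0005,  0.0022, -0.0012, -0.0004, -0.0005, -0.0007,  0.0009]), 'joint_torque': array([  0.1692, -32.056 ,   3.0365, -22.6875,   0.0972,   0.0693,
        -0.0212]), 'position': array([0.509 , 0.0174, 0.0205]), 'tool_rot': array([0.4535, 3.1069, 0.0013]), 'ft_force': array([-0.754 ,  0.2517,  5.9129]), 'torque': array([0.0704, 0.0564, 0.0115]), 'grip_force': 8.900785513826577, 'grip_width': 0.706930894933874}
```

```bash
sed -i 's/    s=least_squares(f,x0.*/    from scipy.optimize import minimize\n    s=minimize(lambda q:np.abs(f(q)).mean(),x0,method="Nelder-Mead",options=dict(initial_simplex=np.array(x0)+np.r_[np.zeros((1,3)),np.diag([.01,.01,.15])]));return s.x,s.fun/' h.py
python3 - <<'E'
from h import *
import pickle
np.set_printoptions(precision=4,suppress=True)
w=pickle.load(open("w1.pkl","rb"));d=pickle.load(open("d0.pkl","rb"))
V=[(w,(480,150,600,270)),(d["top"],(240,240,270,270)),(d["side"],(235,200,272,232))]
for v in [V[:1],V[1:2],V[2:],V]: print(fitbox(v,.03,[.54,.205,.01]))
E
```

```text
(array([ 0.5464,  0.2071, -0.0131]), np.float64(2.335127307066453))
(array([ 0.549 ,  0.2057, -0.0037]), np.float64(1.0568632012555237))
(array([ 0.5446,  0.2105, -0.2339]), np.float64(0.6353453194882465))
(array([ 0.5463,  0.2071, -0.0131]), np.float64(1.914018296387975))
```

{"fn": "jog_arm", "kwargs": {"rows": "0 0 -1 0 0 0 -0.4; 0 0 -2 0 0 0 -0.4; 0 0 -3 0 0 0 -0.4; 0 0 -3 0 0 0 -0.4; 0 0 -1 0 0 0 -0.4"}}

```text
time: 3.78
position: [0.5088, 0.0172, 0.1212]
tool_rot: [0.453, 3.106, 0.002]
ft_force: [0.4, 0.5, -2.0]
grip_width: 0.705
grip_force: 6.6
```

```bash
python3 - <<'E'
from h import *
from bench import ctrl,imaging
import pickle
np.set_printoptions(precision=4,suppress=True)
r=imaging.get_image("side");pickle.dump(r,open("s2.pkl","wb"))
w=imaging.get_image("wrist");pickle.dump(w,open("w2.pkl","wb"))
a=cv2.resize(r["img"][170:330,170:430],(520,320),interpolation=cv2.INTER_CUBIC);b=cv2.resize(w["img"],(280,210))
o=np.zeros((540,660,3),np.uint8);o[:320,:520]=a;o[325:535,:280]=b;cv2.imwrite("pics/s2.png",o)
E
```

```text
(no output)
```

View pics/s2.png

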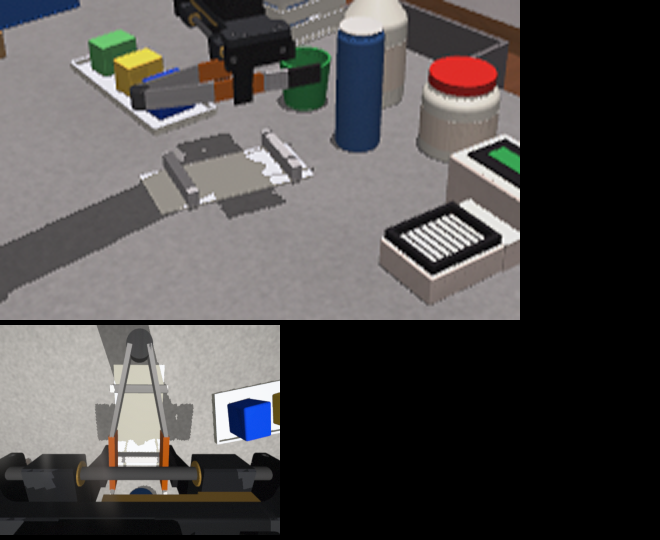

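The tongs hang level in the gripper, clear of the rest, with the jaws pointing ahead. The rest is empty at about (230,175). I'll refine the block's yaw from the hull corners in w1.

```bash
python3 - <<'E'
from h import *
import pickle
np.set_printoptions(precision=4,suppress=True)
r=pickle.load(open("w1.pkl","rb"));d=pickle.load(open("d0.pkl","rb"))
print(r["origin"],r["orientation"])
B=np.array([(-1,-1,-1),(-1,1,-1),(1,-1,-1),(-1,1,1),(1,1,1),(1,-1,1)])*np.array([.03,.021,.025])
uv=np.array([(500,180),(539,169),(506,236),(578,175),(580,242),(534,253)])
def f(q): return (proj(r,B@R.from_euler("z",q[2]).as_matrix().T+[q[0],q[1],.03])-uv).ravel()
s=least_squares(f,[.545,.207,0]);print(s.x,s.fun.reshape(-1,2))
# yellow+green yaw/pos from top colour blobs
for n,h in(("blue",((105,120,60),(130,255,255))),("yel",((22,120,60),(35,255,255))),("grn",((45,80,60),(75,255,255)))):
    im=d["top"]["img"][235:275,195:275];m=cv2.inRange(cv2.cvtColor(im,cv2.COLOR_BGR2HSV),*h);k=max(cv2.findContours(m,0,1)[0],key=cv2.contourArea)
    c=cv2.moments(k);p=np.array([c["m10"],c["m01"]])/c["m00"]+[195,235];print(n,back(d["top"],p,.05),cv2.minAreaRect(k))
print(proj(d["side"],np.array([(1,1,1),(1,-1,1),(-1,-1,1),(-1,1,1)])*[.03,.021,.025]@R.from_euler("z",s.x[2]).as_matrix().T+[s.x[0],s.x[1],.03])*3-[600,510])
E
```

```text
[0.426  0.0416 0.32  ] [2.3172 1.723  0.2633]
[ 0.5451  0.2084 -0.0207] [[-5.3575 -1.1678]
 [ 1.5517 -2.4676]
 [-4.2399  2.0735]
 [ 3.318  -1.9406]
 [ 4.3963  1.47  ]
 [-0.9758  3.1903]]
blue [[0.5424 0.2071 0.05  ]] ((60.5, 19.5), (11.0, 17.0), 0.0)
yel [[0.5482 0.2898 0.05  ]] ((36.0, 19.0), (16.0, 12.0), 90.0)
grn [[0.5573 0.3712 0.05  ]] ((12.0, 17.0), (16.0, 12.0), 90.0)
[[175.4776  97.485 ]
 [201.3214 112.5567]
 [146.8468 132.1873]
 [121.4898 116.3162]]
```

```bash
python3 - <<'E'
from h import *
from bench import ctrl
s=ctrl.get_state();print(s["time"],s["position"],togo(s,[.464,.209,.121],-.02))
E
```

```text
3.875 [0.50839241 0.01728189 0.12017803] (array([ 9.73, 17.1 , -0.08]), array([ 0.001,  0.001, -0.27 ]))
```

{"fn": "jog_arm", "kwargs": {"rows": "0.8 1.5 0 0 0 0 -0.4; 1.8 3.1 0 0 0 0 -0.4; 1.9 3.5 0 0 0 0 -0.4; 2.0 3.6 0 0 0 0 -0.4; 1.8 3.1 0 0 0 0 -0.4"}}

```text
time: 4.5
position: [0.4687, 0.1852, 0.118]
tool_rot: [-0.45, -3.107, 0.002]
ft_force: [-0.5, -0.4, -0.9]
grip_width: 0.701
grip_force: 6.6
```

{"fn": "jog_arm", "kwargs": {"rows": "1.0 1.7 0 0 0 0 -0.4; 0.4 0.6 0 0 0 -0.09 -0.4; 0 0 0 0 0 -0.12 -0.4; 0 0 0 0 0 -0.06 -0.4; 0 0 0 0 0 0 -0.4"}}

```text
time: 5.12
position: [0.4624, 0.2094, 0.1181]
tool_rot: [-0.03, -3.139, 0.002]
ft_force: [0.2, 0.7, -1.4]
grip_width: 0.7
grip_force: 6.6
```

```bash
python3 - <<'E'
from h import *
from bench import ctrl,imaging
import pickle
s=ctrl.get_state();print(s["time"],s["position"],s["grip_width"],togo(s,[.464,.209,.019],-.02))
t=imaging.get_image("top");pickle.dump(t,open("t3.pkl","wb"));r=imaging.get_image("side")
w=imaging.get_image("wrist")
o=np.zeros((600,800,3),np.uint8)
o[:300,:400]=cv2.resize(t["img"][200:290,190:310],(400,300),interpolation=cv2.INTER_CUBIC)
o[:300,400:]=cv2.resize(r["img"][170:260,190:310],(400,300),interpolation=cv2.INTER_CUBIC)
o[300:,:400]=cv2.resize(w["img"],(400,300));cv2.imwrite("pics/p3.png",o)
E
```

```text
5.125 [0.46244588 0.20943162 0.1181194 ] 0.6996343320082447 (array([-0.18, -0.03,  9.91]), array([-0.001, -0.002,  0.001]))
```

View pics/p3.png

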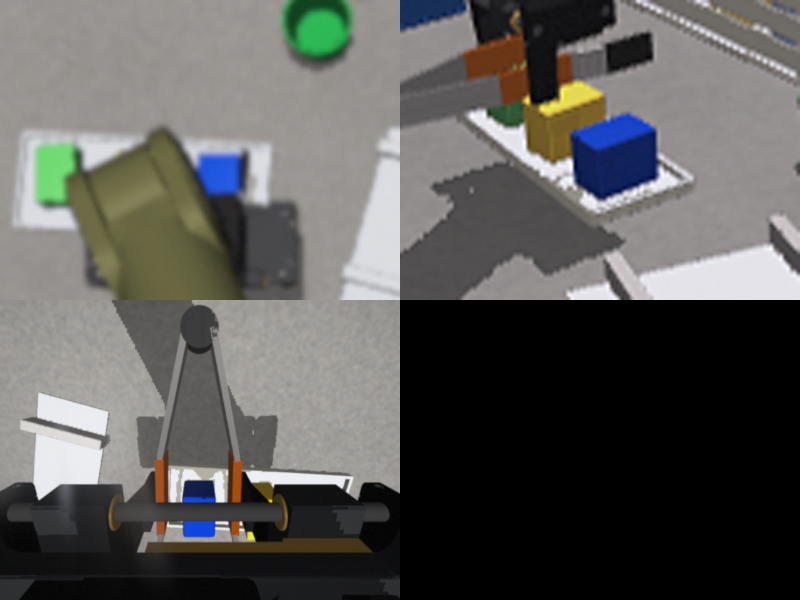

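The wrist view shows the blue block midway between the arms: grips at columns 160 and 237, block edges at 183 and 214. I can go straight down.

{"fn": "jog_arm", "kwargs": {"rows": "-0.2 0 1.5 0 0 0 -0.4; 0 0 2.5 0 0 0 -0.4; 0 0 2.5 0 0 0 -0.4; 0 0 2 0 0 0 -0.4; 0 0 1.2 0 0 0 -0.4"}}

```text
time: 5.9
position: [0.465, 0.2082, 0.0206]
tool_rot: [-0.032, -3.139, 0.002]
ft_force: [-0.4, -0.0, -0.7]
grip_width: 0.702
grip_force: 6.6
```

{"fn": "jog_arm", "kwargs": {"rows": "0 0 0 0 0 0 -0.4; 0 0 0 0 0 0 -0.1; 0 0 0 0 0 0 0.1; 0 0 0 0 0 0 0.4; 0 0 0 0 0 0 1", "force": 40}}

```text
time: 6.52
position: [0.4666, 0.2091, 0.0232]
tool_rot: [0.031, 3.14, 0.001]
ft_force: [0.1, 0.7, -0.1]
grip_width: 0.548
grip_force: 40.0
```

{"fn": "jog_arm", "kwargs": {"rows": "0 0 0 0 0 0 1; 0 0 0 0 0 0 1; 0 0 0 0 0 0 1; 0 0 0 0 0 0 1"}}

```text
time: 7.02
position: [0.4664, 0.2091, 0.0228]
tool_rot: [0.031, 3.141, 0.001]
ft_force: [0.6, 2.8, 1.5]
grip_width: 0.544
grip_force: 40.0
```

```bash
python3 - <<'E'
from h import *
from bench import ctrl,imaging
s=ctrl.get_state();print(s["time"],s["position"],s["tool_rot"],s["grip_width"]*87,s["grip_force"])
r=imaging.get_image("side");w=imaging.get_image("wrist")
o=np.zeros((300,800,3),np.uint8)
o[:,400:]=cv2.resize(r["img"][170:260,190:310],(400,300),interpolation=cv2.INTER_CUBIC)
o[:,:400]=cv2.resize(w["img"],(400,300));cv2.imwrite("pics/p4.png",o)
E
```

```text
7.025 [0.46638299 0.20914031 0.0228469 ] [3.07814254e-02 3.14053559e+00 9.80136669e-04] 47.37076096069137 40.000389721244574
```

View pics/p4.png

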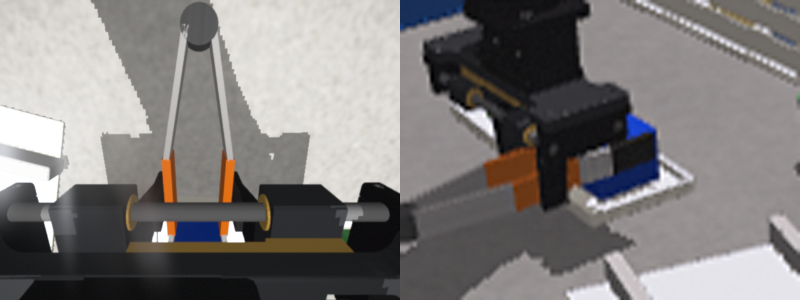

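The block is clamped between the black jaws at mid-to-upper height, with 47.4 mm over the grips. Now I'll lift.

{"fn": "jog_arm", "kwargs": {"rows": "0 0 -0.5 0 0 0 1; 0 0 -1 0 0 0 1; 0 0 -2 0 0 0 1; 0 0 -2.5 0 0 0 1; 0 0 -2.5 0 0 0 1"}}

```text
time: 7.75
position: [0.4653, 0.2082, 0.1083]
tool_rot: [-0.032, -3.14, 0.001]
ft_force: [0.2, 0.2, -3.0]
grip_width: 0.544
grip_force: 40.0
```

{"fn": "jog_arm", "kwargs": {"rows": "0 0 -1 0 0 0 1; 0 0 -0.5 0 0 0 1; 0 0 0 0 0 0 1; 0 0 0 0 0 0 1"}}

```text
time: 8.25
position: [0.4653, 0.2084, 0.1216]
tool_rot: [-0.031, -3.14, 0.002]
ft_force: [0.4, -0.3, -3.4]
grip_width: 0.545
grip_force: 40.0
```

```bash
python3 - <<'E'
from h import *
from bench import ctrl,imaging
import pickle
np.set_printoptions(precision=4,suppress=True)
s=ctrl.get_state();print(s["time"],s["position"],s["grip_width"]*87,s["grip_force"],s["ft_force"])
r=imaging.get_image("side")
c,sn=np.cos(-.14),np.sin(-.14)
for wy in(-.276,-.279): print(togo(s,[.554-.08*c,wy-.08*sn,.12],-.14),.554-.08*c,wy-.08*sn)
t=pickle.load(open("d0.pkl","rb"))
o=np.zeros((600,800,3),np.uint8)
o[:300,:400]=cv2.resize(r["img"][150:240,190:310],(400,300),interpolation=cv2.INTER_CUBIC)
# model overlay of well inner rim on both early views for a few candidates
a=t["top"]["img"][215:275,370:450].copy();b=t["side"]["img"][255:330,355:455].copy()
A=cv2.resize(a,(400,300),interpolation=cv2.INTER_CUBIC);B=cv2.resize(b,(400,300),interpolation=cv2.INTER_CUBIC)
m=np.array([(1,1),(1,-1),(-1,-1),(-1,1)])
for q,col in(((.554,-.278),(0,0,255)),):
  for hx,hy in((.048,.039),(.042,.033)):
    p=m*[hx,hy];P=np.c_[q[0]+c*p[:,0]-sn*p[:,1],q[1]+sn*p[:,0]+c*p[:,1],np.full(4,.048)]
    cv2.polylines(A,[((proj(t["top"],P)-[370,215]+.5)*5-.5).round().astype(int)],1,col,1)
    cv2.polylines(B,[((proj(t["side"],P)-[355,255]+.5)*4-.5).round().astype(int)],1,col,1)
o[300:,:400]=A;o[300:,400:]=B;cv2.imwrite("pics/p5.png",o)
E
```

```text
8.25 [0.4653 0.2084 0.1216] 47.407626449462356 39.99958701431751 [ 0.3797 -0.315  -3.3856]
(array([ -1.88, -47.3 ,   0.21]), array([-0.001, -0.001,  0.12 ])) 0.47478272030298907 -0.2648365508284611
(array([ -1.89, -47.6 ,   0.21]), array([-0.001, -0.001,  0.12 ])) 0.47478272030298907 -0.2678365508284611
```

View pics/p5.png

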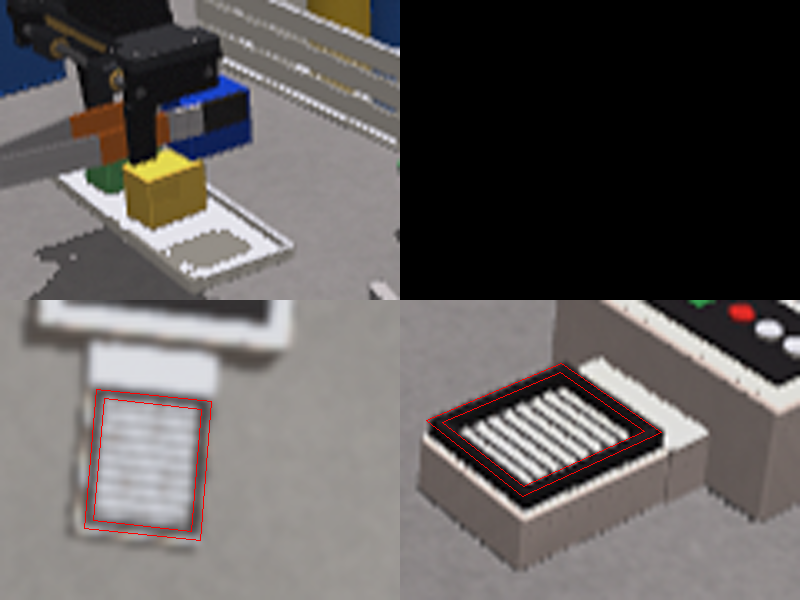

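Side view shows the block level in the jaws above the tray. The well model at (0.554,-0.277), yaw -0.14, overlays the black rim closely in the top view. Now I'll carry it across.

{"fn": "jog_arm", "kwargs": {"rows": "0 -1 0 0 0 0 1; -0.2 -2.5 0 0 0 0 1; -0.2 -4 0 0 0 0 1; -0.2 -4.5 0 0 0 0 1; -0.2 -4.5 0 0 0 0 1"}}

```text
time: 8.93
position: [0.4704, 0.0414, 0.1224]
tool_rot: [-0.032, -3.141, 0.0]
ft_force: [1.1, -0.1, -2.9]
grip_width: 0.551
grip_force: 40.0
```

{"fn": "jog_arm", "kwargs": {"rows": "-0.2 -4.5 0 0 0 0 1; -0.2 -4.5 0 0 0 0 1; -0.2 -4.5 0 0 0 0 1; -0.2 -4.5 0 0 0 0 1; -0.2 -4.5 0 0 0 0 1"}}

```text
time: 9.55
position: [0.4756, -0.1835, 0.1225]
tool_rot: [0.032, 3.141, 0.0]
ft_force: [1.1, -0.0, -2.1]
grip_width: 0.547
grip_force: 40.0
```

{"fn": "jog_arm", "kwargs": {"rows": "-0.2 -4 0 0 0 0 1; -0.1 -2.9 0 0 0 0 1; 0 -1.5 0 0 0 0.04 1; 0 0 0 0 0 0.05 1; 0 0 0 0 0 0.03 1"}}

```text
time: 10.18
position: [0.4773, -0.265, 0.1223]
tool_rot: [-0.222, -3.133, -0.001]
ft_force: [-0.1, 0.2, -2.4]
grip_width: 0.546
grip_force: 40.0
```

{"fn": "jog_arm", "kwargs": {"rows": "0 0 0 0 0 0 1; 0 0 0 0 0 0 1"}}

```text
time: 10.42
position: [0.4777, -0.265, 0.1225]
tool_rot: [0.218, 3.134, 0.001]
ft_force: [0.2, 0.5, -2.2]
grip_width: 0.547
grip_force: 40.0
```

```bash
python3 - <<'E'
from h import *
from bench import ctrl,imaging
import pickle
np.set_printoptions(precision=4,suppress=True)
s=ctrl.get_state();print(s["time"],s["position"],s["grip_width"]*87,s["grip_force"],s["ft_force"])
print(togo(s,[.4768,-.2661,.0535],-.14))
d={n:imaging.get_image(n) for n in("side","top","wrist")};pickle.dump(d,open("d6.pkl","wb"))
o=np.zeros((600,800,3),np.uint8)
f=lambda n,x,y:cv2.resize(d[n]["img"][y:y+120,x:x+160],(400,300),interpolation=cv2.INTER_CUBIC)
o[:300,:400]=f("side",330,210);o[:300,400:]=f("top",330,190);o[300:,:400]=cv2.resize(d["wrist"]["img"],(400,300));cv2.imwrite("pics/p6.png",o)
E
```

```text
10.425 [ 0.4777 -0.265   0.1225] 47.582697663575466 39.99945382587612 [ 0.2349  0.5336 -2.1816]
(array([ 0.08, -0.13,  6.9 ]), array([0.   , 0.   , 0.001]))
```

View pics/p6.png

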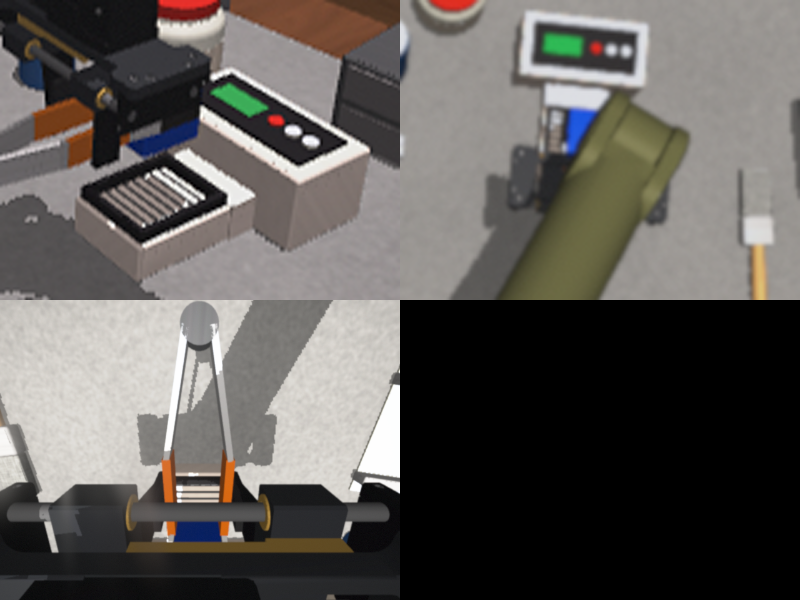

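Side and top views show the block over the well, with its visible top corner at about (397,234) in the top picture. I'll check that corner numerically before going down.

```bash
python3 - <<'E'
from h import *
import pickle
np.set_printoptions(precision=4,suppress=True)
d=pickle.load(open("d6.pkl","rb"))
for n,roi in(("top",(380,220,430,262)),("side",(370,230,425,280))):
    x,y,X,Y=roi;m=cv2.inRange(cv2.cvtColor(d[n]["img"][y:Y,x:X],cv2.COLOR_BGR2HSV),(105,130,60),(130,255,255))
    k=max(cv2.findContours(m,0,1)[0],key=cv2.contourArea);print(n,(cv2.approxPolyDP(k,1.5,True)[:,0]+[x,y]).tolist())
B=np.array([(i,j,k) for i in(1,-1) for j in(1,-1) for k in(1,-1)])
P=B*[.03,.021,.025]@R.from_euler("z",-.14).as_matrix().T+[.4777+.078*np.cos(.14),-.265-.078*np.sin(.14),.1297]
print(np.c_[B,proj(d["top"],P),proj(d["side"],P)].round(1))
E
```

```text
top [[408, 235], [397, 234], [397, 252]]
side [[408, 257], [382, 268], [386, 271], [391, 271], [408, 263]]
[[  1.    1.    1.  397.5 231.7 397.7 234.1]
 [  1.    1.   -1.  395.3 234.7 395.8 254.4]
 [  1.   -1.    1.  410.7 233.1 411.8 242.7]
 [  1.   -1.   -1.  408.1 236.  409.5 263.4]
 [ -1.    1.    1.  395.9 250.2 375.4 242.4]
 [ -1.    1.   -1.  393.8 252.6 374.  263.1]
 [ -1.   -1.    1.  409.2 251.7 389.2 251.5]
 [ -1.   -1.   -1.  406.7 254.  387.4 272.6]]
```

{"fn": "jog_arm", "kwargs": {"rows": "-0.2 -0.1 1 0 0 0 1; 0 0 1.5 0 0 0 1; 0 0 1.5 0 0 0 1; 0 0 1 0 0 0 1; 0 0 0.6 0 0 0 1"}}

```text
time: 11.2
position: [0.479, -0.2667, 0.0655]
tool_rot: [-0.22, -3.133, -0.0]
ft_force: [-0.7, 0.4, -1.8]
grip_width: 0.544
grip_force: 40.0
```

{"fn": "jog_arm", "kwargs": {"rows": "0 0 0.4 0 0 0 1; 0 0 0.3 0 0 0 1; 0 0 0.2 0 0 0 1; 0 0 0.2 0 0 0 1; 0 0 0 0 0 0 1"}}

```text
time: 11.82
position: [0.4797, -0.2669, 0.0557]
tool_rot: [0.219, 3.133, 0.0]
ft_force: [-0.3, 0.1, -0.8]
grip_width: 0.547
grip_force: 40.0
```

{"fn": "jog_arm", "kwargs": {"rows": "0 0 0.1 0 0 0 1; 0 0 0.1 0 0 0 1; 0 0 0 0 0 0 1"}}

```text
time: 12.2
position: [0.4793, -0.267, 0.0543]
tool_rot: [-0.22, -3.134, -0.001]
ft_force: [-4.5, 1.3, 6.6]
grip_width: 0.54
grip_force: 40.0
```

{"fn": "jog_arm", "kwargs": {"rows": "0 0 0.1 0 0 0 1; 0 0 0 0 0 0 1"}}

```text
time: 12.45
position: [0.479, -0.267, 0.0534]
tool_rot: [-0.22, -3.133, -0.001]
ft_force: [-5.5, 1.8, 6.7]
grip_width: 0.544
grip_force: 40.0
```

```bash
python3 - <<'E'
from h import *
from bench import ctrl,imaging
s=ctrl.get_state();print(s["position"],s["ft_force"],s["torque"])
r=imaging.get_image("side");t=imaging.get_image("top")
o=np.zeros((300,800,3),np.uint8)
o[:,:400]=cv2.resize(r["img"][230:320,340:460],(400,300),interpolation=cv2.INTER_CUBIC)
o[:,400:]=cv2.resize(t["img"][200:290,350:470],(400,300),interpolation=cv2.INTER_CUBIC)
cv2.imwrite("pics/p7.png",o)
E
```

```text
[ 0.47903109 -0.26701659  0.05340116] [-5.49936008  1.8005502   6.71577647] [0.28513282 0.81641144 0.07009296]
```

View pics/p7.png

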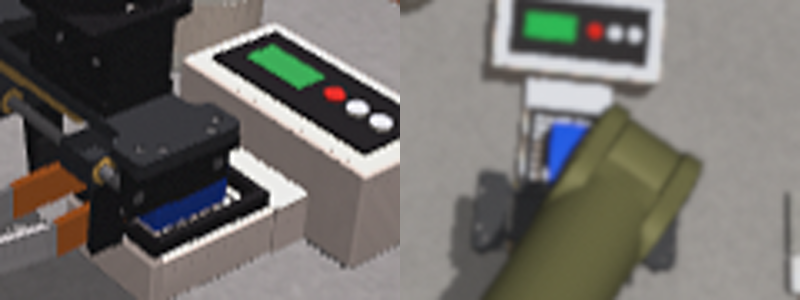

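The side view shows the block inside the rim with grid visible around it. The contact height (TCP 0.054) matches the grid, and the force is about 7–9 N. Opening to the carrying width now.

{"fn": "jog_arm", "kwargs": {"rows": "0 0 0 0 0 0 -0.1; 0 0 0 0 0 0 -0.15; 0 0 0 0 0 0 -0.25; 0 0 0 0 0 0 -0.33; 0 0 0 0 0 0 -0.4", "force": 30}}

```text
time: 13.18
position: [0.4794, -0.2668, 0.0524]
tool_rot: [-0.219, -3.134, 0.0]
ft_force: [-0.7, 0.1, -1.0]
grip_width: 0.685
grip_force: 6.8
```

{"fn": "jog_arm", "kwargs": {"rows": "0 0 0 0 0 0 -0.4; 0 0 0 0 0 0 -0.4; 0 0 0 0 0 0 -0.4"}}

```text
time: 13.55
position: [0.4795, -0.2668, 0.0526]
tool_rot: [0.219, 3.134, 0.0]
ft_force: [-0.7, -0.3, -0.9]
grip_width: 0.706
grip_force: 6.6
```

```bash
python3 - <<'E'
from h import *
from bench import ctrl,imaging
s=ctrl.get_state();print(s["position"],s["ft_force"],s["torque"],s["grip_width"],s["grip_force"])
r=imaging.get_image("side");w=imaging.get_image("wrist")
o=np.zeros((300,800,3),np.uint8)
o[:,:400]=cv2.resize(r["img"][230:320,320:440],(400,300),interpolation=cv2.INTER_CUBIC)
o[:,400:]=cv2.resize(w["img"],(400,300))
cv2.imwrite("pics/p8.png",o)
E
```

```text
[ 0.47945606 -0.26682196  0.05256364] [-0.65334217 -0.29756646 -0.91324362] [-0.02023392 -0.06365967  0.02308543] 0.7056654754113626 6.635987396584824
```

View pics/p8.png

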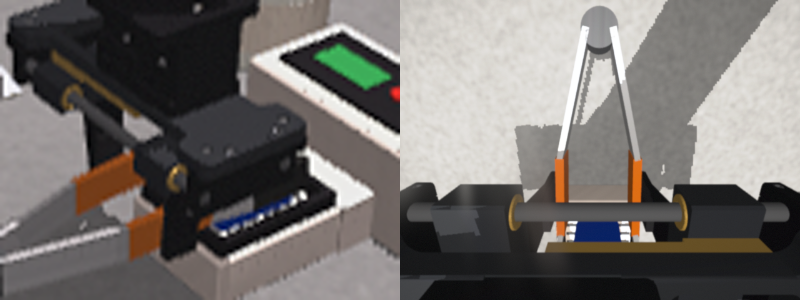

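The block stands free and centred between the opened jaws (wrist view, around (600,230)). I've now viewed 12 pictures, which is over the limit of 10, so from here I'll work from numbers only. Next I'll lift straight up.

{"fn": "jog_arm", "kwargs": {"rows": "0 0 -0.5 0 0 0 -0.4; 0 0 -1.5 0 0 0 -0.4; 0 0 -2.5 0 0 0 -0.4; 0 0 -2.5 0 0 0 -0.4; 0 0 -2 0 0 0 -0.4"}}

```text
time: 14.28
position: [0.4799, -0.2673, 0.1448]
tool_rot: [0.22, 3.132, -0.001]
ft_force: [0.1, 0.2, -2.0]
grip_width: 0.698
grip_force: 6.6
```

{"fn": "jog_arm", "kwargs": {"rows": "0 0 -0.5 0 0 0 -0.4; 0 0 0 0 0 0 -0.4"}}

```text
time: 14.52
position: [0.4796, -0.2668, 0.1479]
tool_rot: [0.219, 3.133, 0.0]
ft_force: [-0.2, 0.2, -2.3]
grip_width: 0.703
grip_force: 6.6
```

```bash
python3 - <<'E'
from h import *
from bench import ctrl,imaging
s=ctrl.get_state();print(s["time"],s["position"],s["ft_force"],s["grip_width"],togo(s,[.509,.0175,.147],-.288))
r=imaging.get_image("side")
m=cv2.inRange(cv2.cvtColor(r["img"][220:300,360:440],cv2.COLOR_BGR2HSV),(105,130,60),(130,255,255))
k=max(cv2.findContours(m,0,1)[0],key=cv2.contourArea);print(cv2.contourArea(k),(cv2.approxPolyDP(k,1.5,True)[:,0]+[360,220]).tolist())
B=np.array([(i,j,k) for i in(1,-1) for j in(1,-1) for k in(1,-1)])*[.03,.021,.025]
P=B@R.from_euler("z",-.14).as_matrix().T+[.554,-.277,.061]
print(proj(r,P).round(1).tolist())
E
```

```text
14.525 [ 0.47957361 -0.26678559  0.14790436] [-0.23522205  0.19264141 -2.31006605] 0.7025066483283062 (array([ 1.04, 28.56,  0.1 ]), array([0.   , 0.001, 0.148]))
848.5 [[396, 263], [376, 272], [375, 289], [386, 298], [407, 288], [408, 271]]
[[395.3, 262.2], [393.5, 281.2], [408.8, 271.3], [406.7, 290.7], [373.6, 271.0], [372.3, 290.4], [386.9, 280.7], [385.3, 300.4]]
```

The block's silhouette matches an upright block at the well's centre to about 1–2 px. Now back to the rest.

{"fn": "jog_arm", "kwargs": {"rows": "0.1 1.5 0 0 0 0 -0.4; 0.1 3.5 0 0 0 0 -0.4; 0.1 4.5 0 0 0 0 -0.4; 0.2 4.5 0 0 0 0 -0.4; 0.2 4.5 0 0 0 0 -0.4"}}

```text
time: 15.2
position: [0.4977, -0.08, 0.1469]
tool_rot: [-0.218, -3.133, -0.001]
ft_force: [0.6, 0.4, -0.9]
grip_width: 0.703
grip_force: 6.6
```

{"fn": "jog_arm", "kwargs": {"rows": "0.1 4.5 0 0 0 0 -0.4; 0.1 3.5 0 0 0 0 -0.4; 0.1 2.1 0 0 0 0.05 -0.4; 0 0 0 0 0 0.06 -0.4; 0 0 0 0 0 0.04 -0.4"}}

```text
time: 15.82
position: [0.5084, 0.0193, 0.1467]
tool_rot: [-0.453, -3.107, 0.001]
ft_force: [0.4, 0.6, -1.8]
grip_width: 0.7
grip_force: 6.6
```

{"fn": "jog_arm", "kwargs": {"rows": "0 0 0 0 0 0 -0.4; 0 0 0 0 0 0 -0.4"}}

```text
time: 16.08
position: [0.5089, 0.0182, 0.1472]
tool_rot: [-0.452, -3.108, 0.0]
ft_force: [0.1, 0.5, -2.6]
grip_width: 0.699
grip_force: 6.6
```

```bash
python3 - <<'E'
from h import *
from bench import ctrl,imaging
s=ctrl.get_state();print(s["time"],s["position"],s["grip_width"],togo(s,[.507,.0185,.0205],-.288))
w=imaging.get_image("wrist");m=cv2.inRange(cv2.cvtColor(w["img"],cv2.COLOR_BGR2HSV),(4,150,80),(16,255,255));m[380:]=0
n,l,st,c=cv2.connectedComponentsWithStats(m);print(st[1:][st[1:,4]>150])
E
```

```text
16.075 [0.50893241 0.01822348 0.14719564] 0.6992185758839435 (array([ 0.18, -0.03, 12.67]), array([-0.   , -0.001, -0.001]))
[[ 366  242   21   82 1082]
 [ 248  254   21   70 1221]
 [ 251  354   16   24  292]
 [ 369  354   14   24  298]]
```

Lower to about 0.022 and feel for contact with the bars.

{"fn": "jog_arm", "kwargs": {"rows": "0.1 0 2 0 0 0 -0.4; 0 0 3.5 0 0 0 -0.4; 0 0 3.5 0 0 0 -0.4; 0 0 2 0 0 0 -0.4; 0 0 0.8 0 0 0 -0.4"}}

```text
time: 16.75
position: [0.5075, 0.0179, 0.0283]
tool_rot: [-0.453, -3.107, 0.001]
ft_force: [0.8, -0.2, -1.4]
grip_width: 0.703
grip_force: 6.6
```

{"fn": "jog_arm", "kwargs": {"rows": "0 0 0.3 0 0 0 -0.4; 0 0 0.2 0 0 0 -0.4; 0 0 0.1 0 0 0 -0.4; 0 0 0 0 0 0 -0.4"}}

```text
time: 17.25
position: [0.5088, 0.0182, 0.024]
tool_rot: [0.453, 3.108, 0.001]
ft_force: [-0.1, -1.0, -1.6]
grip_width: 0.701
grip_force: 6.6
```

{"fn": "jog_arm", "kwargs": {"rows": "0 0 0.1 0 0 0 -0.4; 0 0 0 0 0 0 -0.4"}}

```text
time: 17.5
position: [0.5087, 0.0181, 0.0228]
tool_rot: [0.454, 3.108, 0.0]
ft_force: [-0.5, 0.6, -0.9]
grip_width: 0.701
grip_force: 6.7
```

{"fn": "jog_arm", "kwargs": {"rows": "0 0 0.1 0 0 0 -0.4; 0 0 0 0 0 0 -0.4"}}

```text
time: 17.75
position: [0.5086, 0.0181, 0.0216]
tool_rot: [0.454, 3.108, 0.0]
ft_force: [-0.5, 0.7, 0.4]
grip_width: 0.703
grip_force: 6.7
```

{"fn": "jog_arm", "kwargs": {"rows": "0 0 0.1 0 0 0 -0.4; 0 0 0 0 0 0 -0.4"}}

```text
time: 18.0
position: [0.5084, 0.0181, 0.0205]
tool_rot: [0.454, 3.109, 0.0]
ft_force: [0.7, 0.3, 0.0]
grip_width: 0.703
grip_force: 6.7
```

{"fn": "jog_arm", "kwargs": {"rows": "0 0 0 0 0 0 -0.5; 0 0 0 0 0 0 -0.6; 0 0 0 0 0 0 -0.8; 0 0 0 0 0 0 -1; 0 0 0 0 0 0 -1"}}

```text
time: 18.62
position: [0.5085, 0.0181, 0.0206]
tool_rot: [0.453, 3.109, 0.0]
ft_force: [-0.1, 0.3, -0.9]
grip_width: 0.981
grip_force: 0.0
```

{"fn": "jog_arm", "kwargs": {"rows": "0 0 0 0 0 0 -1; 0 0 -0.5 0 0 0 -1; 0 0 -2 0 0 0 -1; 0 0 -4 0 0 0 -1; 0 0 -4 0 0 0 -1"}}

```text
time: 19.25
position: [0.5082, 0.0179, 0.1269]
tool_rot: [-0.454, -3.108, 0.0]
ft_force: [0.5, -0.2, -0.2]
grip_width: 0.997
grip_force: 0.0
```

{"fn": "jog_arm", "kwargs": {"rows": "0 0 -4 0 0 0 -1; 0 0 0 0 0 0 -1; 0 0 0 0 0 0 -1"}}

```text
time: 19.62
position: [0.5081, 0.0181, 0.1653]
tool_rot: [-0.454, -3.108, -0.0]
ft_force: [0.3, -0.3, 0.0]
grip_width: 1.0
grip_force: 0.0
```

```bash
python3 - <<'E'
from h import *
from bench import ctrl,imaging
np.set_printoptions(precision=4,suppress=True)
s=ctrl.get_state();print(s["time"],s["position"],s["ft_force"],s["grip_width"])
w=imaging.get_image("wrist");m=cv2.inRange(cv2.cvtColor(w["img"],cv2.COLOR_BGR2HSV),(4,150,80),(16,255,255));m[320:]=0
n,l,st,c=cv2.connectedComponentsWithStats(m)
k=[i for i in range(1,n) if st[i,4]>150]
for i in k: print(st[i],back(w,c[i],.05))
g=np.mean([back(w,c[i],.05)[0] for i in k],axis=0)-[.508,.0195,.05]
print("shift from start, along/across rest",R.from_euler("z",.288).apply(g))
r=imaging.get_image("side");z=[]
for im in(r["img"],__import__("pickle").load(open("d0.pkl","rb"))["side"]["img"]):
    m=cv2.inRange(cv2.cvtColor(im[225:270,230:350],cv2.COLOR_BGR2HSV),(4,150,80),(16,255,255));n,l,st,c=cv2.connectedComponentsWithStats(m)
    print("side grips",[(st[i].tolist(),c[i].round(1).tolist()) for i in range(1,n) if st[i,4]>20])
E
```

```text
19.625 [0.5081 0.0181 0.1653] [ 0.3168 -0.2895  0.0021] 0.9997388565802581
[279 195   8  67 449] [[ 0.4963 -0.0087  0.05  ]]
[347 195   8  67 448] [[0.5135 0.0474 0.05  ]]
shift from start, along/across rest [-0.0029 -0.001  -0.    ]
side grips [([41, 8, 22, 13, 184], [51.4, 13.9]), ([49, 19, 24, 13, 206], [60.2, 25.0])]
side grips [([41, 7, 23, 14, 188], [51.7, 13.5]), ([49, 18, 24, 14, 206], [60.7, 24.8])]
```

The tongs lie within 3 mm of where they started, and the block is in the well. Handing in.

```bash
python3 -c "
from bench import ticket
print(ticket.close_job())"
```

```text
the job is handed in; nothing more can be done
None
```

The blue block stands upright on the grid at the centre of the well and the tongs lie flat and open on their rest, by my own image measurements, as the hand-in returned no verdict; it took about 20 s, but I viewed 12 pictures where the limit was 10.

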